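# Lock the wide sample tube into the mixer's holder

### The arm

A 6-joint arm with a two-finger parallel gripper is mounted at the origin on the work surface. World frame = base frame: x ahead of the robot, y to its left, z up, the work surface at z = 0. Lengths are in mm, angles in rad, forces in N, time in s.
With the tool pointing down it reaches from about 350 to 775 mm from the base axis. Payload 7.3 kg.
Tool frame: the origin (TCP) lies midway between the tips of the shut fingers; the grasp point (between the pads) lies 19 mm behind it (bot.tcp_to_grasp is the distance from the TCP to the grasp point, in mm); z points along the fingers, y is the line along which they close (so a half turn about z gives the same grasp; the last joint's range is limited). The gripper opens to 92 mm and grips with 3 to 60 N. Pads are 19 mm wide; open, the fingers measure 130 mm over their backs; the gripper's body (75 mm by 190 mm) begins 47 mm behind the grasp point.
Start: joints at [-1.257, 0.342, 1.524, -0, 1.275, -0.146], TCP at [233.003, -470.483, 226.741] pointing down, gripper open.
Joint ranges: [-2.53, 2.53], [-0.77, 2.02], [0.04, 2.7], [-1, 4.14], [0.28, 2.66], [-3.11, 3.11]. Speed limits (rad/s): [2.57, 2.57, 3.14, 3.14, 3.14, 3.14].

### API

Orientations are given as [roll, pitch, yaw] about the fixed x, y, z axes, in that order (R = Rz(yaw) Ry(pitch) Rx(roll)).
In Python, from plant import bot, viewer gives the robot as it stands. The module is installed in compiled form; this text tells all that it offers.
- The arm moves only by the shell command python3 -m handwheel 'ROWS'. ROWS is text: rows parted by semicolons, each of 7 numbers parted by spaces: the shift along the tool's x, y, z scaled (see below), then the turn, a rotation vector about the tool's x, y, z scaled (see below), then the opening, from -1 (shut) to 1 (fully open), so that 0 is half open. In form: tx ty tz rx ry rz gripper; .... A call has 1 to 8 rows; each row is the pose to reach, as a shift and turn from the pose commanded when the call began, along the tool's axes at that moment, turning the shorter way round; what a row does not reach only later rows make up. The controller multiplies each number of a shift by 10 cm and each number of a turn by pi rad. A row lasts 1/12 s, in which the tool goes at most 41.7 mm and 7.16 degrees, less where a joint would pass 70% of its speed; a pose out of reach is approached as far as the arm can. A call with a number of a shift or a turn outside -1 to 1 is refused whole. A call with a gripper value outside its range is refused whole. The fingers move at their own pace and stop on an object; the grip force is fixed at half the most. Time passes only in rows, so rows that repeat a pose let the fingers close. It gives the time, the measured TCP pose, the force, the opening and the grip force at its end, in the units of the state.
- bot.get_obs(): the state, without advancing time (a new reading comes with each control period).
- viewer.capture(name): name is "scene" or "top"; returns a dict with "frame" (420x560x3 uint8, red, green, blue), "fov_y" (degrees; the focal length in pixels is half the picture's height over the tangent of half this angle, whatever the lens; pixels are square), "cx", "cy" (the principal point, pixels), "dist_coeffs" ([k1, k2, p1, p2, k3] as OpenCV has them; the pictures are not rectified), "T" (4x4, takes a point from camera to world coordinates). Camera axes: x right, y down, z forward; pixel columns grow to the right and rows downward; lengths in mm; the calibration is good to about 2 mm. A picture is of the moment at which its call begins. There is no depth.
- bot.close_job(): hands the job in; it is judged then, once.
Trained networks look in a picture, given as the dict that the camera call returned (one of the last four; its "shot" number tells which), for a name from the list of things; names that differ only in an ending like _2 or _b are one class to them, and where a whole thing is asked for, a point or a joint stands for the part that bears it (a point fixed in the world has none). Each returns a list of dicts, best first, with "score" (0 to 1); they miss things now and then, are a little off and sometimes report something else, mostly with a low value. They report only what shows in the picture. A call takes as long as a camera call. They do not tell look-alikes from the thing itself.
- viewer.recognise(target, picture): "centre" ([column, row] in pixels, amid what is visible of it).
- viewer.cut_out(target, picture): "pixels" (420x560 bool, what is visible of it) and "centre" ([column, row] in pixels, amid what is visible of it).
The state is a dict: "time": time; "joint_positions": joint angles; "dq": joint speeds; "tau": joint torques, N m; "tool_pos": TCP position; "tcp_rot": TCP orientation; "contact_force": force on the tool from outside, world axes, zero at the start; "moment": the same for the moment, N m; "grip_width": finger opening in mm; "finger_force": force on a finger pad.
Only numpy, scipy, OpenCV 4.12 (cv2) and the standard library are available. Lean on these libraries where they do the work, as an engineer would, in place of code of your own. Each camera call takes 0.05 s, during which the arm holds its last target. There are 200 camera calls.

### The job

Take the wide sample tube out of the rack, put it upright, cone first, into the wide holder of the mixer and push it down until it clicks past the spring balls and is fully home, its flange down on the holder's rim; then let go. Leave the two slim tubes in the rack.

Things in the scene. Friction and masses are not known exactly. Their poses are not given: they have to be found in the camera images.
- tube_center (a point): centre, half-way up, of the wide milky tube: 129 mm tall, 45 g, z up to the cap. From the foot: cone 16 mm high with 10 mm tip, body 27 mm in diameter, locking ring 32 mm in diameter at 66 to 75 mm, stop flange 39 mm at 92 to 96 mm, purple cap 34 mm in diameter, 23 mm high, its centre 53 mm above this point: grip there. It stands in one of the rack's holes, foot 10 mm above the bench
- holder_mouth (a point): centre of the mouth (z up, 100 mm above the bench) of the grey sleeve, bore 34 mm, outside 54 mm, on a fixed cream mixer 120 x 120 x 40 mm. Four sprung balls 13.5 mm down stop the ring of a tube set in loosely, flange 14 mm off the rim; a straight push of about 8 to 15 N (a bit more when fast) snaps it home: flange on the rim, cap top 37 mm above, tube centre 27.5 mm below the mouth. Not the mixer with the 19 mm bore
- slim_a_center (a point): centre, half-way up, of a slim tube, 113 mm tall, 17 mm in diameter, purple cap 22 mm in diameter, standing loosely in another hole of the rack; leave it. The rack is a fixed white block 75 x 225 x 60 mm with three holes 32 mm wide, 50 mm deep, in a row 75 mm apart
- slim_b_center (a point): centre, half-way up, of the other slim tube, the same as the first, in the remaining hole of the rack; leave it
Mind the look-alikes: they are no part of the job. Leave any brown or orange look-alike of the part that bears tube_center alone. Leave any yellow look-alike of the part that bears holder_mouth alone.

How it is judged:
By the outcome, as a careful person would: the job done as asked, in the order asked, and still so for the second after the job is handed in, with the robot touching nothing.
It also fails if it takes over 45 s, if anything falls off the work surface, if the arm or the gripper's body presses on something with over 40 N, if the wrist force passes 120 N, or if a joint passes its speed limit or range.

## Working session

There is one attempt and no reset: what is moved stays moved. The work goes in short steps, Python scripts to look and compute and a shell command to move; the robot and the scene stay as the last step left them, time stands still between calls to the robot, and variables do not carry over. Pictures are saved under pics/ and viewed, at most 10 in all, crops included, and the job is handed in when it is done.

```bash
mkdir -p pics; cat > h.py <<'E'
import numpy as np, cv2
from plant import bot, viewer
def K(p):
    f=210/np.tan(np.radians(p["fov_y"])/2); return np.array([[f,0,p["cx"]],[0,f,p["cy"]],[0,0,1.]])
def ray(p,uv):
    q=cv2.undistortPoints(np.array([[uv]],float),K(p),np.array(p["dist_coeffs"],float))[0,0]
    T=np.array(p["T"]); return T[:3,3],T[:3,:3]@np.array([q[0],q[1],1])
def atz(p,uv,z):
    o,d=ray(p,uv); return o+d*(z-o[2])/d[2]
def proj(p,X):
    T=np.linalg.inv(np.array(p["T"])); 
    return cv2.projectPoints(np.array(X,float).reshape(-1,1,3),cv2.Rodrigues(T[:3,:3])[0],T[:3,3],K(p),np.array(p["dist_coeffs"],float))[0][:,0]
def save(p,n): cv2.imwrite(f"pics/{n}.png",p["frame"][:,:,::-1])
E
python3 - <<'E'
from h import *
for c in("scene","top"):
    p=viewer.capture(c); save(p,c+"0"); print(c,np.round(p["T"],2).tolist(),p["fov_y"])
    for t in("tube_center","holder_mouth","slim_a_center"):
        for r in viewer.cut_out(t,p)[:4]:
            ys,xs=np.nonzero(r["pixels"]); print(t,round(r["score"],2),np.round(r["centre"]),xs.min(),xs.max(),ys.min(),ys.max(),len(xs),np.round(atz(p,r["centre"],100)))
print(bot.get_obs())
E
```

```text
scene [[0.3, 0.58, -0.76, 1035.94], [0.95, -0.17, 0.25, -180.67], [0.01, -0.8, -0.6, 556.35], [0.0, 0.0, 0.0, 1.0]] 56.22515112268835
tube_center 0.87 [337. 254.] 328 349 230 288 927 [612.  70. 100.]
tube_center 0.85 [386. 246.] 378 404 219 276 946 [619. 161. 100.]
tube_center 0.71 [336. 209.] 327 347 191 231 659 [497. 120. 100.]
holder_mouth 0.93 [146. 227.] 109 182 189 253 3438 [ 449. -234.  100.]
holder_mouth 0.78 [140. 299.] 99 180 254 334 5401 [ 618. -251.  100.]
slim_a_center 0.78 [397. 199.] 394 407 186 216 244 [502. 254. 100.]
top [[0.02, -1.0, 0.07, 399.55], [-1.0, -0.02, 0.01, 12.88], [-0.0, -0.07, -1.0, 958.75], [0.0, 0.0, 0.0, 1.0]] 55.032463476620315
tube_center 0.82 [249. 154.] 241 258 142 165 312 [594.  80. 100.]
tube_center 0.8 [202. 152.] 191 213 140 164 363 [598. 181. 100.]
tube_center 0.67 [229. 196.] 220 239 185 204 314 [503. 120. 100.]
holder_mouth 0.95 [394. 188.] 363 423 158 218 2996 [ 527. -237.  100.]
holder_mouth 0.55 [390. 272.] 351 419 239 305 3054 [ 348. -227.  100.]
slim_a_center 0.73 [159. 197.] 154 171 192 204 145 [498. 271. 100.]
{'time': 0.4, 'joint_positions': array([-1.25700263e+00,  3.42132558e-01,  1.52424061e+00, -3.34198468e-05,
        1.27538882e+00, -1.45963232e-01]), 'dq': array([ 0.00035642, -0.00272934, -0.00024117, -0.00023847, -0.00097756,
       -0.00153195]), 'tau': array([-9.61884180e-04, -4.30715525e+01, -2.44193906e+01,  7.18391198e-02,
        5.01410582e-02, -3.77062418e-05]), 'tool_pos': array([ 232.97260295, -470.4276993 ,  226.62250066]), 'tcp_rot': array([-3.14142048e+00,  7.00256961e-06,  4.59766658e-01]), 'contact_force': array([-0.65464807, -0.50617687, -0.42750042]), 'moment': array([0.00966276, 0.02978456, 0.00669595]), 'finger_force': 0.0, 'grip_width': 91.68503665129795}
```

View pics/scene0.png

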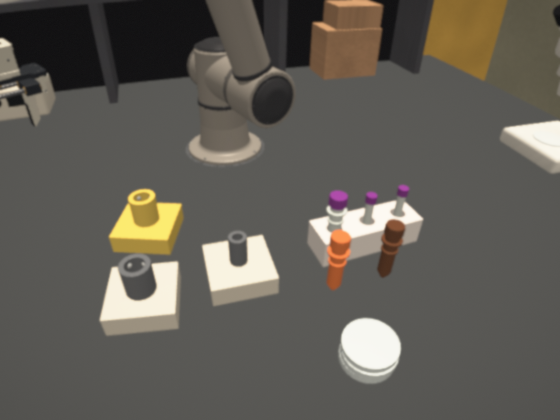

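View pics/top0.png

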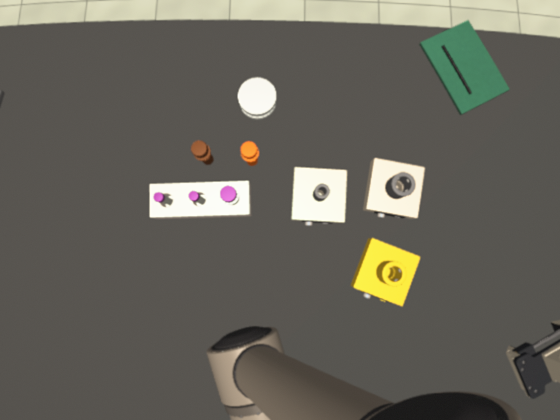

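The scene picture shows the wide purple/white tube at (338,208), between the robot and the orange (338,260) and brown (390,248) decoys. The wide grey sleeve is at (137,275), with the yellow decoy behind it and the narrow mixer at (238,255). In the top picture the wide cap is at (229,194) and the grey mouth at (403,184).

```bash
cat > fit.py <<'E'
from h import *
from scipy.optimize import least_squares
def circ(x,y,z,r,n=40):
    a=np.linspace(0,2*np.pi,n,endpoint=False); return np.c_[x+r*np.cos(a),y+r*np.sin(a),np.full(n,z)]
def hullc(p,pts):
    m=cv2.moments(cv2.convexHull(proj(p,pts).astype(np.float32))); return np.array([m["m10"],m["m01"]])/m["m00"],m["m00"]
def purple(p,uv,R=25):
    f=cv2.cvtColor(p["frame"],cv2.COLOR_RGB2HSV); m=((f[...,0]>135)&(f[...,0]<165)&(f[...,1]>100)&(f[...,2]>40)).astype(np.uint8)
    n,l,s,c=cv2.connectedComponentsWithStats(m); out=[(c[i],s[i,4]) for i in range(1,n) if s[i,4]>15 and np.hypot(*(c[i]-uv))<R]
    return max(out,key=lambda o:o[1])
E
python3 - <<'E'
from fit import *
P={c:viewer.capture(c) for c in("scene","top")}
def fit(uvs,z0,z1,r):
    cs={c:purple(P[c],uvs[c],15) for c in P}
    g=lambda q:np.vstack([circ(q[0],q[1],z0+q[2],r),circ(q[0],q[1],z1+q[2],r)])
    s=least_squares(lambda q:np.concatenate([hullc(P[c],g(q))[0]-cs[c][0] for c in P]),[500,120,0])
    print(np.round(s.x,1),np.round(s.fun,2),[(cs[c][1],round(hullc(P[c],g(s.x))[1])) for c in P])
fit(dict(scene=(338,200),top=(229,194)),116,139,17)
fit(dict(scene=(371,198),top=(194,196)),108,123,11)
fit(dict(scene=(403,191),top=(159,198)),108,123,11)
for c,uv,z in(("scene",(136,265),100),("top",(403,184),100)): print(atz(P[c],uv,z))
a=P["scene"]["frame"][245:305,100:180]; b=P["top"]["frame"][160:220,360:440]
cv2.imwrite("pics/crop.png",cv2.resize(np.vstack([a,b])[:,:,::-1],None,fx=5,fy=5,interpolation=cv2.INTER_CUBIC))
E
```

```text
[503.5 118.2   0. ] [0.08 0.26 0.05 0.17] [(np.int32(277), 331), (np.int32(182), 239)]
[499.4 192.4   0. ] [-0.08 -0.35 -0.02 -0.17] [(np.int32(111), 129), (np.int32(72), 101)]
[495.8 267.5   0. ] [ 0.01 -0.27  0.08 -0.13] [(np.int32(102), 122), (np.int32(72), 105)]
[ 542.852637   -254.86287388  100.        ]
[ 537.34677052 -256.36307469  100.        ]
```

View pics/crop.png

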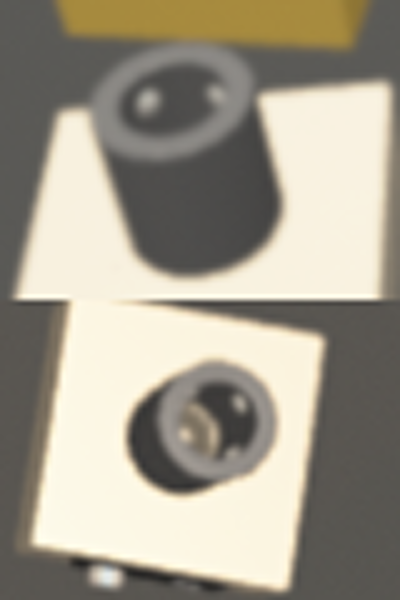

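The crop shows the wide mouth's outer rim. Its ellipse is centred at about (134.3,264.8) in the scene picture and (403.1,183.6) in the top one.

```bash
python3 - <<'E'
from fit import *
P={c:viewer.capture(c) for c in("scene","top")}
uv=dict(scene=np.array((134.3,264.8)),top=np.array((403.1,183.6)))
for c in P: print(c,atz(P[c],uv[c],100).round(1))
s=least_squares(lambda q:np.concatenate([hullc(P[c],circ(q[0],q[1],100+q[2],27))[0]-uv[c] for c in P]),[540,-255,0.],diff_step=1e-2,x_scale=[1,1,1])
print(s.x.round(1),s.fun.round(2))
q=proj(P["top"],circ(s.x[0],s.x[1],100,27)); print(q.min(0),q.max(0))
q=proj(P["scene"],circ(s.x[0],s.x[1],100,27)); print(q.min(0),q.max(0))
o=bot.get_obs(); from scipy.spatial.transform import Rotation as R
M=R.from_euler("xyz",o["tcp_rot"]).as_matrix(); print(M.round(3).tolist(), (M.T@(np.array([503.5,118.2,260])-o["tool_pos"])).round(1))
E
```

```text
scene [ 541.6 -257.5  100. ]
top [ 538.2 -256.6  100. ]
[ 539.5 -257.2    0. ] [ 0.06 -0.56  0.25 -0.52]
[391.15062429 170.76630387] [415.55612268 195.39373333]
[117.52101799 252.45210011] [151.17896985 276.02953424]
[[0.896, 0.444, 0.0], [0.444, -0.896, -0.0], [0.0, 0.0, -1.0]] [ 503.6 -407.5  -33.3]
```

```bash
cat > d.py <<'E'
import sys; from h import *; from scipy.spatial.transform import Rotation as R
o=bot.get_obs(); M=R.from_euler("xyz",o["tcp_rot"]).as_matrix(); t=np.array([float(a) for a in sys.argv[1:4]])
rv=(R.from_matrix(M.T)*R.from_euler("xyz",[np.pi,0,float(sys.argv[4])])).as_rotvec()
print("t",round(o["time"],2),"pos",o["tool_pos"].round(1),"units",(M.T@(t-o["tool_pos"])/100).round(3),"rot",(rv/np.pi).round(4),"F",np.round(o["contact_force"],1),"w",round(o["grip_width"],1),round(float(o["finger_force"]),1),"q6",o["joint_positions"][5].round(2))
E
r='1 -0.81 -0.33 0 0 -0.31 1'; python3 -m handwheel '1 -0.81 -0.33 0 0 -0.31 1;1 -0.81 -0.33 0 0 -0.31 1;1 -0.81 -0.33 0 0 -0.31 1;1 -0.81 -0.33 0 0 -0.31 1;1 -0.81 -0.33 0 0 -0.31 1;1 -0.81 -0.33 0 0 -0.31 1;1 -0.81 -0.33 0 0 -0.31 1;1 -0.81 -0.33 0 0 -0.31 1'; python3 d.py 503.5 118.2 260 1.62
```

```text
time: 1.27
tool_pos: [286.8, -353.4, 259.9]
tcp_rot: [3.141, 0.0, 1.44]
contact_force: [-0.5, -0.3, -0.4]
grip_width: 91.7
finger_force: 0.0
t 1.27 pos [ 286.8 -353.4  259.9] units [ 4.957e+00  1.536e+00 -3.000e-03] rot [ 0.0001  0.0002 -0.0572] F [-0.5 -0.3 -0.4] w 91.7 0.0 q6 -0.93
```

```bash
python3 -m handwheel '1 0.31 0 0 0 -0.057 1;1 0.31 0 0 0 -0.057 1;1 0.31 0 0 0 -0.057 1;1 0.31 0 0 0 -0.057 1' >/dev/null; python3 d.py 503.5 118.2 260 1.62
python3 -m handwheel '1 0.5 0 0 0 0 1;1 0.5 0 0 0 0 1;1 0.5 0 0 0 0 1;1 0.5 0 0 0 0 1' >/dev/null;python3 -m handwheel '1 0.5 0 0 0 0 1;1 0.5 0 0 0 0 1;1 0.5 0 0 0 0 1;1 0.5 0 0 0 0 1' >/dev/null;python3 -m handwheel '1 0.4 0 0 0 0 1;1 0.4 0 0 0 0 1;1 0.4 0 0 0 0 1;1 0.4 0 0 0 0 1' >/dev/null; python3 d.py 503.5 118.2 260 1.62
```

```text
t 1.6 pos [ 332.  -255.3  260. ] units [3.654 1.883 0.005] rot [ 0.0003 -0.0003 -0.0012] F [ 0.1 -1.1 -0. ] w 91.7 0.0 q6 -0.89
t 2.6 pos [459.6  49.1 259.6] units [ 0.67   0.47  -0.003] rot [ 0.0002 -0.0002 -0.0014] F [-0.5 -0.3  0.5] w 91.5 0.0 q6 -0.11
```

```bash
python3 -m handwheel '0.67 0.47 0 0 0 0 1;0.67 0.47 0 0 0 0 1;0.67 0.47 0.3 0 0 0 1;0.67 0.47 0.6 0 0 0 1;0.67 0.47 0.6 0 0 0 1;0.67 0.47 0.6 0 0 0 1' >/dev/null; python3 d.py 503.5 118.2 110 1.62
python3 - <<'E'
from h import *
for c in("scene","top"): save(viewer.capture(c),c+"1")
cv2.imwrite("pics/p1.png",np.hstack([cv2.resize(cv2.imread("pics/scene1.png")[130:290,250:450],None,fx=2,fy=2),cv2.resize(cv2.imread("pics/top1.png")[100:260,130:330],None,fx=2,fy=2)]))
E
```

```text
t 3.1 pos [501.9 114.4 198.9] units [0.038 0.021 0.889] rot [-0.0011  0.0002 -0.0026] F [ 0.5 -0.3  1.2] w 91.8 0.0 q6 0.03
```

View pics/p1.png

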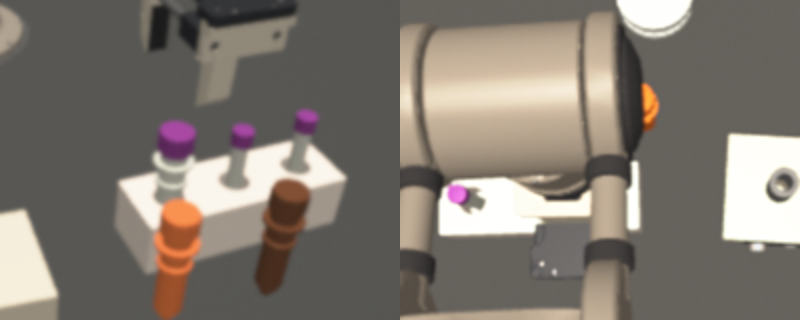

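```bash
python3 - <<'E'
from h import *
p=viewer.capture("scene");o=bot.get_obs();print(o["tool_pos"].round(1),(proj(p,[[548,117,199],[565,117,199],[440,115,199],[503.5,118.2,139]])-[250,130])*2)
E
```

```text
[503.6 114.9 201.7] [[206.07217439  99.93001519]
 [215.36962286 110.70229638]
 [152.43159647  40.5568062 ]
 [177.17882505 128.93411578]]
```

In the picture the fingertip is at about (210,100) in the crop, where the model puts it. The cap is at (177,135), so the gripper lines up over it. Now down and close.

```bash
python3 -m handwheel '0.03 0 0.3 0 0 0 1;0.03 0 0.6 0 0 0 1;0.03 0 0.85 0 0 0 1;0.03 0 0.91 0 0 0 1;0.03 0 0.91 0 0 0 1;0.03 0 0.91 0 0 0 1' >/dev/null; python3 d.py 503.5 118.2 110 1.62
python3 -m handwheel '0 0 0 0 0 0 -1;0 0 0 0 0 0 -1;0 0 0 0 0 0 -1;0 0 0 0 0 0 -1;0 0 0 0 0 0 -1;0 0 0 0 0 0 -1;0 0 0 0 0 0 -1;0 0 0 0 0 0 -1' >/dev/null; python3 d.py 503.5 118.2 110 1.62
```

```text
t 3.75 pos [503.6 118.7 110.5] units [-0.004 -0.001  0.005] rot [ 0.0009 -0.     -0.0024] F [0.6 0.3 0.2] w 91.6 0.0 q6 0.04
t 4.42 pos [502.3 118.9 108.7] units [-0.007  0.011 -0.013] rot [-0.      0.     -0.0023] F [-0.3  0.8 -0.5] w 43.2 0.0 q6 0.04
```

```bash
python3 -m handwheel '0 0 0 0 0 0 -1;0 0 0 0 0 0 -1;0 0 0 0 0 0 -1;0 0 0 0 0 0 -1;0 0 0 0 0 0 -1;0 0 0 0 0 0 -1' >/dev/null; python3 d.py 503.5 118.2 110 1.62
```

```text
t 4.92 pos [502.4 118.8 108.7] units [-0.007  0.011 -0.013] rot [-0.      0.     -0.0023] F [-0.3 -1.2 -0.1] w 33.4 30.0 q6 0.04
```

```bash
python3 -m handwheel '0 0 -0.15 0 0 0 -1;0 0 -0.3 0 0 0 -1;0 0 -0.5 0 0 0 -1;0 0 -0.7 0 0 0 -1;0 0 -0.9 0 0 0 -1;0 0 -0.9 0 0 0 -1' ; python3 -m handwheel '0 0 -0.3 0 0 0 -1;0 0 -0.6 0 0 0 -1;0 0 -0.8 0 0 0 -1;0 0 -0.8 0 0 0 -1;0 0 -0.8 0 0 0 -1' >/dev/null; python3 d.py 539.5 -257.2 278 1.62
```

```text
time: 5.42
tool_pos: [504.3, 119.0, 202.5]
tcp_rot: [3.135, -0.0, 1.613]
contact_force: [0.1, 0.0, -0.6]
grip_width: 33.4
finger_force: 30.0
t 5.83 pos [502.5 118.8 278.7] units [-3.773  0.212  0.007] rot [ 0.0004  0.     -0.0023] F [-0.2  0.6 -1.2] w 32.9 30.0 q6 0.04
```

```bash
python3 -m handwheel '-0.3 0.05 0 0 0 0 -1;-0.65 0.05 0 0 0 0 -1;-0.95 0.05 0 0 0 0 -1;-0.95 0.05 0 0 0 0 -1' >/dev/null; python3 -m handwheel '-0.35 0.05 0 0 0 0 -1;-0.7 0.05 0 0 0 0 -1;-0.95 0.05 0 0 0 0 -1;-0.95 0.05 0 0 0 0 -1' >/dev/null; python3 -m handwheel '-0.35 0.05 0 0 0 0 -1;-0.7 0.05 0 0 0 0 -1;-0.95 0.05 0 0 0 0 -1;-0.95 0.05 0 0 0 0 -1' >/dev/null;python3 -m handwheel '-0.35 0.05 0 0 0 0 -1;-0.65 0.05 0 0 0 0 -1;-0.85 0.05 0 0 0 0 -1;-0.92 0.05 0 0 0 0 -1;-0.92 0.05 0 0 0 0 -1;-0.92 0.05 0 0 0 0 -1;-0.92 0.05 0 0 0 0 -1;-0.92 0.05 0 0 0 0 -1' >/dev/null; python3 d.py 539.5 -257.2 220 1.62
python3 - <<'E'
from fit import *
o=bot.get_obs(); x,y,z=o["tool_pos"]; print(o["tcp_rot"])
P={}
for c in("scene","top"):
    p=P[c]=viewer.capture(c); save(p,c+"2"); 
    print(c,"mouth",proj(p,[[539.5,-257.2,100]]).round(1),"foot",proj(p,[[x,y,z-98.5]]).round(1),"captop",proj(p,[[x,y,z+30]]).round(1))
cv2.imwrite("pics/p2.png",np.hstack([cv2.resize(cv2.imread("pics/scene2.png")[100:340,40:240],None,fx=2,fy=2),cv2.resize(cv2.imread("pics/top2.png")[80:320,300:500],None,fx=2,fy=2)]))
E
```

```text
t 7.5 pos [ 538.3 -255.4  278.8] units [-0.019  0.011  0.588] rot [-0.     -0.0001 -0.0018] F [ 0.2 -0.2 -0.7] w 32.7 30.0 q6 -0.62
[-3.14154660e+00 -4.26154493e-04  1.61437652e+00]
scene mouth [[134.5 263.9]] foot [[124.9 225.2]] captop [[104.4 149.9]]
top mouth [[403.4 183. ]] foot [[415.  177.4]] captop [[440.8 164.6]]
```

View pics/p2.png

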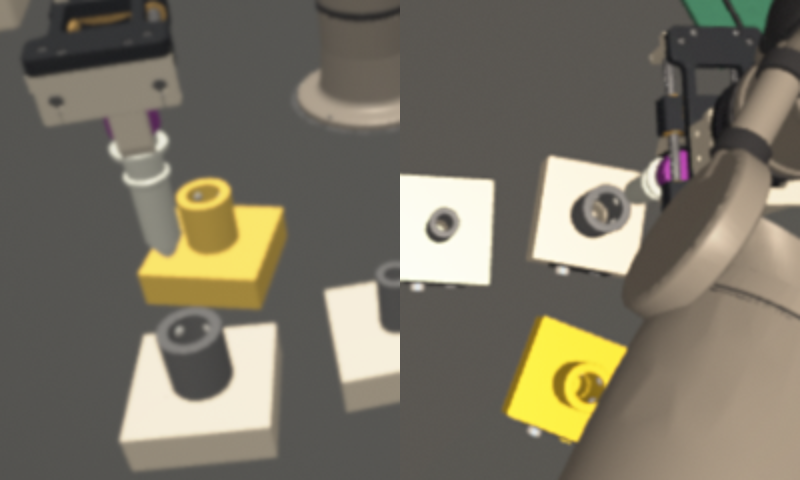

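The foot shows at scene (124,226) and top (416,175), against predictions of (125,225) and (415,177). So the tube hangs straight. I'll go down to just above the mouth and measure it relative to the rim.

```bash
python3 -m handwheel '-0.02 0.01 0.2 0 0 0 -1;-0.02 0.01 0.4 0 0 0 -1;-0.02 0.01 0.6 0 0 0 -1;-0.02 0.01 0.72 0 0 0 -1;-0.02 0.01 0.72 0 0 0 -1;-0.02 0.01 0.72 0 0 0 -1;-0.02 0.01 0.72 0 0 0 -1;-0.02 0.01 0.72 0 0 0 -1' >/dev/null; python3 d.py 539.5 -257.2 122 1.62
python3 - <<'E'
from fit import *
o=bot.get_obs(); x,y,z=o["tool_pos"]; im=[]
for c,(r,q) in dict(scene=(170,80),top=(130,370)).items():
    p=viewer.capture(c); f=p["frame"][r:r+110,q:q+80,::-1]; f=cv2.resize(f,None,fx=5,fy=5,interpolation=cv2.INTER_CUBIC)
    for k,X in enumerate([circ(539.5,-257.2,100,27),circ(x,y,z-98.6+66,16),circ(x,y,z-98.6+92,19.5),circ(x,y,z-98.6+16,13.5)]):
        cv2.polylines(f,[np.int32(((proj(p,X)-[q,r])+.5)*5)],True,[(0,0,255),(0,255,0),(255,0,0),(0,255,255)][k],1)
    im.append(f)
cv2.imwrite("pics/p3.png",np.hstack(im))
E
```

```text
t 8.27 pos [ 539.9 -259.2  208.2] units [ 0.021 -0.005  0.862] rot [ 0.0007  0.0005 -0.0022] F [ 0.7 -0.4  0.3] w 33.4 30.0 q6 -0.62
```

View pics/p3.png

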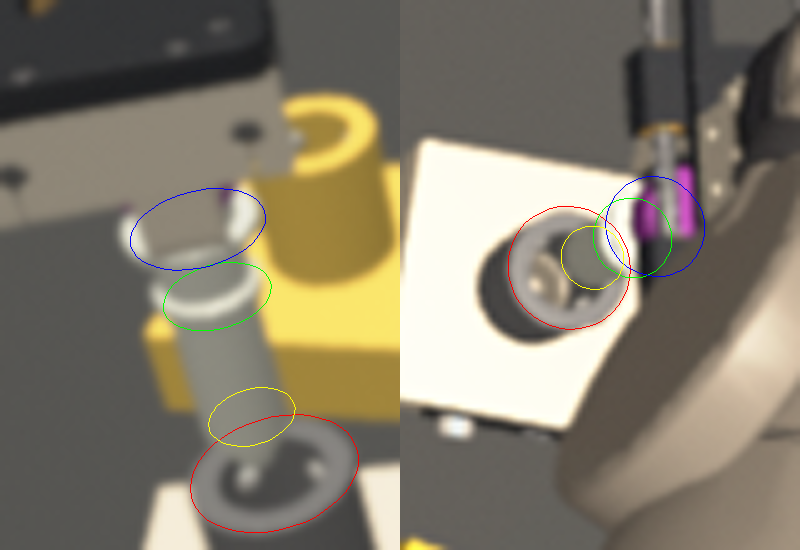

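The scene mouth circle fits. In both views the tube sits a few pixels off prediction: about 2 px to the left and slightly high in the scene view. I'll fit it numerically with the segmentation.

```bash
cat > tf.py <<'E'
from fit import *
from scipy.optimize import minimize
S=8
def model(p,x,y,f,lo,hi):
    m=np.zeros((420*2,560*2),np.uint8)
    for r0,z0,r1,z1 in[(5,0,13.5,16),(13.5,16,13.5,92),(16,66,16,75),(19.5,92,19.5,96)]:
        h=cv2.convexHull(proj(p,np.vstack([circ(x,y,f+z0,r0),circ(x,y,f+z1,r1)])).astype(np.float32))
        cv2.fillPoly(m,[np.int32(((h+.5)*2-.5)*16)],1,cv2.LINE_8,4)
    return cv2.resize(m.astype(np.float32),(560,420),interpolation=cv2.INTER_AREA)
o=[]; P=[];Ms=[]
for c in("scene","top"):
    p=viewer.capture(c); o.append(bot.get_obs()["tool_pos"]); P.append(p)
    r=[k for k in viewer.cut_out("tube_center",p)]; pr=proj(p,[[o[-1][0],o[-1][1],o[-1][2]-50]])[0]
    r=min(r,key=lambda k:np.hypot(*(k["centre"]-pr))); print(c,r["score"],r["centre"],pr.round(1)); M=r["pixels"].astype(np.uint8)
    Ms.append(M); save(p,c+"3")
t=np.mean(o,0); print("tcp",t.round(1))
g=[cv2.GaussianBlur(M.astype(np.float32),(0,0),1) for M in Ms]
W=[np.zeros((420,560)) for _ in P]
for i,p in enumerate(P):
    q=proj(p,circ(t[0],t[1],t[2]-98.6+84,10)); b=proj(p,circ(t[0],t[1],t[2]-98.6,10))
    if i==0: W[0][int(q[:,1].mean()):,int(b[:,0].mean())-45:int(b[:,0].mean())+45]=1
    else: W[1][:, :int(q[:,0].mean())]=1; W[1][:, :int(b[:,0].mean())-25]=0
def cost(v,only=None):
    return sum((W[i]*(cv2.GaussianBlur(model(P[i],t[0]+v[0],t[1]+v[1],t[2]-98.6+v[2],0,0),(0,0),1)-g[i])**2).sum() for i in range(2) if only is None or i==only)
for z in(-3,0,3,6):
    s=minimize(lambda v:cost([v[0],v[1],z]),[0,-2],method="Nelder-Mead",options=dict(initial_simplex=[[0,0],[4,-3],[-4,-3]])); print(z,s.x.round(1),round(s.fun,1),round(cost([*s.x,z],0),1),round(cost([*s.x,z],1),1))
v=[]
for i in(0,1): 
    f=cv2.cvtColor(Ms[i]*255,cv2.COLOR_GRAY2BGR); f=P[i]["frame"][:,:,::-1]//2+f//2; x0=(80,370)[i];y0=(170,130)[i]; v.append(cv2.resize(f[y0:y0+110,x0:x0+80],None,fx=5,fy=5))
cv2.imwrite("pics/p4.png",np.hstack(v))
E
python3 tf.py
```

```text
scene 0.58 [123.6, 236.8] [125.6 237.5]
top 0.85 [411.6, 174.7] [412.9 178.8]
tcp [ 539.5 -259.1  207.4]
-3 [ 1.  -1.8] 73.1 58.0 15.1
0 [ 1.4 -1.7] 53.4 43.2 10.2
3 [ 2.9 -1.3] 45.8 39.5 6.3
6 [ 2.9 -1.5] 48.3 41.3 7.0
```

View pics/p4.png

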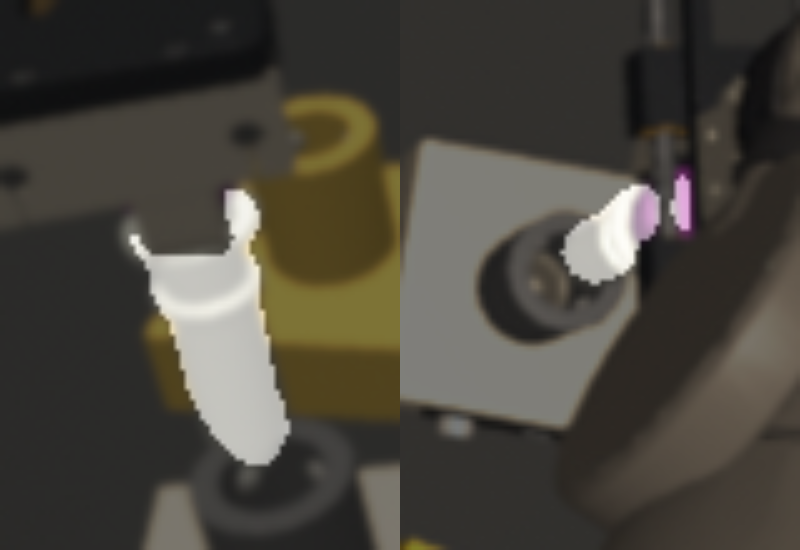

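```bash
python3 -m handwheel '0.028 -0.02 0 0 0 0 -1;0.028 -0.02 0.15 0 0 0 -1;0.028 -0.02 0.3 0 0 0 -1;0.028 -0.02 0.3 0 0 0 -1;0.028 -0.02 0.3 0 0 0 -1' >/dev/null; python3 d.py 537.5 -256.3 140 1.62;  python3 -m handwheel '0 0 0.12 0 0 0 -1;0 0 0.24 0 0 0 -1;0 0 0.36 0 0 0 -1;0 0 0.36 0 0 0 -1;0 0 0.36 0 0 0 -1' >/dev/null; python3 d.py 537.5 -256.3 135 1.62
```

```text
t 8.98 pos [ 536.7 -255.9  176.3] units [-0.004  0.008  0.363] rot [-0.0004 -0.0003 -0.0023] F [0.1 0.3 0.4] w 33.0 30.0 q6 -0.62
t 9.4 pos [ 537.4 -256.4  141.4] units [0.001 0.001 0.064] rot [ 0.0001  0.0001 -0.0023] F [ 0.2 -0.3 -0.8] w 33.2 30.0 q6 -0.62
```

No side force yet. One look with the ring just above the mouth, since its clearance is only 1 mm.

```bash
python3 - <<'E'
from fit import *
im=[]
x,y,z=bot.get_obs()["tool_pos"]; print(x,y,z)
for c,(r,q) in dict(scene=(220,95),top=(145,370)).items():
    p=viewer.capture(c); f=p["frame"][r:r+75,q:q+70,::-1]; f=cv2.resize(f,None,fx=5.7,fy=5.7,interpolation=cv2.INTER_CUBIC); g=f.copy()
    for X,k in[(circ(539.5,-257.2,100,27),(0,0,255)),(circ(539.5,-257.2,z-98.6+66,16),(0,255,0)),(circ(539.5,-257.2,z-98.6+92,19.5),(255,0,0))]:
        cv2.polylines(g,[np.int32(((proj(p,X)-[q,r])+.5)*5.7)],True,k,1)
    im.append(np.vstack([f,g])[:, :])
cv2.imwrite("pics/p5.png",cv2.resize(np.hstack(im),None,fx=.7,fy=.7,interpolation=cv2.INTER_AREA))
E
```

```text
537.4119657353294 -256.43317348489126 141.38827755932746
```

View pics/p5.png

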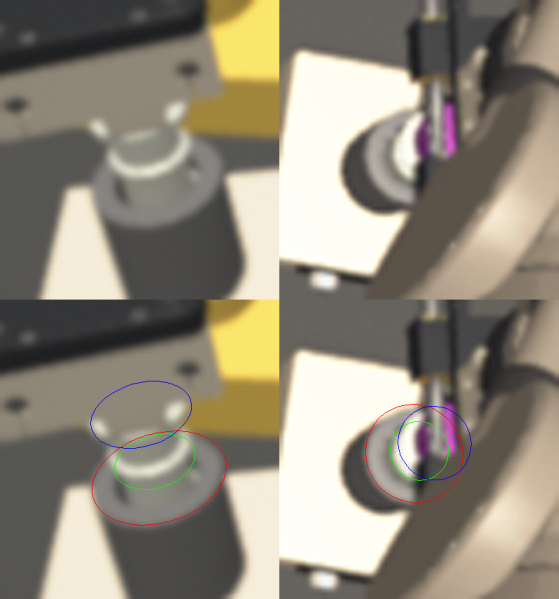

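The body sits centred in the bore to within about 1 mm. Continue gently and watch the force.

```bash
python3 -m handwheel '0.006 0 0.04 0 0 0 -1;0.006 0 0.06 0 0 0 -1;0.006 0 0.08 0 0 0 -1;0.006 0 0.08 0 0 0 -1' >/dev/null; python3 d.py 537.5 -256.3 128 1.62;  python3 -m handwheel '0 0 0.02 0 0 0 -1;0 0 0.04 0 0 0 -1;0 0 0.06 0 0 0 -1;0 0 0.06 0 0 0 -1' >/dev/null; python3 d.py 537.5 -256.3 128 1.62
```

```text
t 9.83 pos [ 537.2 -255.8  132.6] units [-0.006  0.003  0.046] rot [ 0.0001  0.0001 -0.0023] F [ 1.1 -0.6 -1.5] w 33.1 30.0 q6 -0.61
t 10.17 pos [ 537.1 -255.7  126.3] units [-0.006  0.003 -0.017] rot [ 0.     -0.     -0.0023] F [ 1.2 -1.5 -1.3] w 33.2 30.0 q6 -0.61
```

```bash
python3 -m handwheel '0 0 0.02 0 0 0 -1;0 0 0.04 0 0 0 -1;0 0 0.04 0 0 0 -1' >/dev/null; python3 d.py 537.5 -256.3 106 1.62;  python3 -m handwheel '0 0 0.02 0 0 0 -1;0 0 0.04 0 0 0 -1;0 0 0.04 0 0 0 -1' >/dev/null; python3 d.py 537.5 -256.3 106 1.62
```

```text
t 10.42 pos [ 537.2 -255.6  122.3] units [-0.007  0.003  0.163] rot [ 0.      0.     -0.0023] F [ 2.  -2.1 -2.3] w 32.8 30.0 q6 -0.61
t 10.67 pos [ 537.8 -256.1  119.7] units [-0.002 -0.004  0.137] rot [ 0.0007  0.0005 -0.0023] F [ 1.3 -1.6  4.8] w 33.2 30.0 q6 -0.61
```

Vertical force is rising at TCP 119.7, close to the expected 120.6 for the balls. Now the straight push.

```bash
python3 -m handwheel '0 0 0.02 0 0 0 -1;0 0 0.04 0 0 0 -1;0 0 0.06 0 0 0 -1;0 0 0.06 0 0 0 -1' >/dev/null; python3 d.py 537.5 -256.3 106.6 1.62;  python3 -m handwheel '0 0 0.02 0 0 0 -1;0 0 0.04 0 0 0 -1;0 0 0.06 0 0 0 -1;0 0 0.06 0 0 0 -1' >/dev/null; python3 d.py 537.5 -256.3 106.6 1.62
```

```text
t 11.0 pos [ 538.2 -256.2  114.3] units [-0.001 -0.007  0.077] rot [ 0.0011  0.0007 -0.0023] F [ 3.2 -1.4  3.9] w 32.6 30.0 q6 -0.61
t 11.33 pos [ 537.3 -255.9  106.8] units [-0.004  0.002  0.002] rot [ 0.0001  0.0002 -0.0023] F [ 2.2 -1.7  3.9] w 32.9 30.0 q6 -0.61
```

```bash
python3 -m handwheel '0 0 0.01 0 0 0 -1;0 0 0.02 0 0 0 -1;0 0 0.02 0 0 0 -1' >/dev/null; python3 d.py 537.5 -256.3 106.6 1.62; python3 - <<'E'
from fit import *
im=[]
for c,(r,q) in dict(scene=(220,95),top=(145,370)).items():
    p=viewer.capture(c); f=p["frame"][r:r+75,q:q+70,::-1]; f=cv2.resize(f,None,fx=5.7,fy=5.7,interpolation=cv2.INTER_CUBIC); g=f.copy()
    for X,k in[(circ(539.5,-257.2,100,27),(0,0,255)),(circ(539.5,-257.2,100,19.5),(255,0,0)),(circ(539.5,-257.2,114,19.5),(0,255,0))]:
        cv2.polylines(g,[np.int32(((proj(p,X)-[q,r])+.5)*5.7)],True,k,1)
    im.append(np.vstack([f,g]))
cv2.imwrite("pics/p6.png",cv2.resize(np.hstack(im),None,fx=.7,fy=.7,interpolation=cv2.INTER_AREA))
E
```

```text
t 11.58 pos [ 537.5 -256.1  106.6] units [-0.002  0.     0.   ] rot [ 0.0005  0.0005 -0.0023] F [-2.4  0.3 14.8] w 33.1 30.0 q6 -0.61
```

View pics/p6.png

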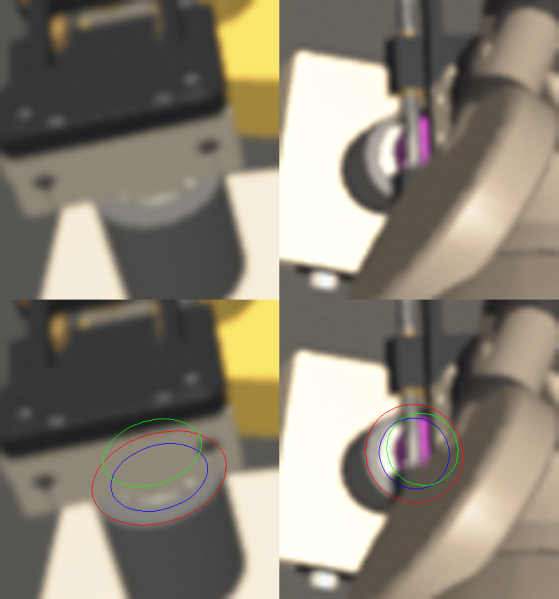

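The flange is now at the rim circle (blue), and force rises to 15 N with no further travel, so it seems home. I'll push a little more to confirm, then ease off, release and lift away.

```bash
python3 -m handwheel '0 0 0.01 0 0 0 -1;0 0 0.015 0 0 0 -1;0 0 0.015 0 0 0 -1' >/dev/null; python3 d.py 537.5 -256.3 106.6 1.62; python3 -m handwheel '0 0 -0.03 0 0 0 -1;0 0 -0.03 0 0 0 0;0 0 -0.03 0 0 0 1;0 0 -0.03 0 0 0 1;0 0 -0.03 0 0 0 1;0 0 -0.03 0 0 0 1;0 0 -0.03 0 0 0 1;0 0 -0.03 0 0 0 1'>/dev/null;  python3 d.py 537.5 -256.3 106.6 1.62
```

```text
t 11.93 pos [ 537.6 -256.2  106.4] units [-0.001 -0.001 -0.002] rot [ 0.0007  0.0007 -0.0022] F [-3.7  0.9 21.4] w 33.3 30.0 q6 -0.61
t 12.6 pos [ 537.  -255.6  106. ] units [-0.008  0.005 -0.006] rot [-0.0001 -0.0001 -0.0023] F [-0.2  0.5 -0.5] w 75.1 0.0 q6 -0.61
```

```bash
python3 -m handwheel '0 0 0 0 0 0 1;0 0 0 0 0 0 1;0 0 -0.3 0 0 0 1;0 0 -0.6 0 0 0 1;0 0 -0.9 0 0 0 1;0 0 -1 0 0 0 1;0 0 -1 0 0 0 1'>/dev/null; python3 -m handwheel '0.3 -0.3 -0.3 0 0 0 1;0.6 -0.6 -0.3 0 0 0 1;1 -1 -0.5 0 0 0 1;1 -1 -0.5 0 0 0 1;1 -1 -0.5 0 0 0 1' >/dev/null; python3 d.py 537.5 -256.3 106.6 1.62
python3 - <<'E'
from fit import *
P={c:viewer.capture(c) for c in("scene","top")}; im=[]
uv={c:purple(P[c],proj(P[c],[[538.5,-257,130]])[0],25) for c in P}
g=lambda q:np.vstack([circ(q[0],q[1],114+q[2],17),circ(q[0],q[1],137+q[2],17)])
s=least_squares(lambda q:np.concatenate([hullc(P[c],g(q))[0]-uv[c][0] for c in P]),[538,-257,1.],diff_step=1e-2); print(s.x.round(1),s.fun.round(2))
for c,(r,q) in dict(scene=(210,85),top=(140,365)).items():
    im.append(cv2.resize(P[c]["frame"][r:r+85,q:q+80,::-1],None,fx=4,fy=4,interpolation=cv2.INTER_CUBIC))
a=np.hstack(im); b=cv2.resize(P["scene"]["frame"][150:270,300:460,::-1],(640,480))[:240*2]
cv2.imwrite("pics/p7.png",cv2.resize(np.vstack([a,cv2.resize(b,(a.shape[1],240))]),None,fx=1,fy=1))
E
```

```text
t 13.6 pos [ 429.8 -156.8  256.4] units [-1.043  1.035  1.495] rot [-0.0005 -0.0005 -0.0018] F [ 0.1 -0.5  0.2] w 91.8 0.0 q6 -0.56Traceback (most recent call last):
  File "<stdin>", line 3, in <module>
  File "fit.py", line 10, in purple
    return max(out,key=lambda o:o[1])
ValueError: max() iterable argument is empty
```

Probably the arm blocks the top view; I'll use the scene view only.

```bash
python3 - <<'E'
from fit import *
p=viewer.capture("scene")
try:
    u=purple(p,proj(p,[[538.5,-257,125]])[0],25); print(u)
except ValueError: print("none")
for z in(0,14): print(z,hullc(p,np.vstack([circ(538.5,-257,114+z,17),circ(538.5,-257,137+z,17)])), "rim+flange pred")
a=cv2.resize(p["frame"][190:300,85:195,::-1],(400,400),interpolation=cv2.INTER_CUBIC); b=cv2.resize(p["frame"][150:290,290:430,::-1],(400,400),interpolation=cv2.INTER_CUBIC)
cv2.imwrite("pics/p7.png",np.hstack([a,b]))
E
```

```text
(array([130.21167883, 251.77858881]), np.int32(411))
0 (array([131.22336488, 252.09091911]), 485.91298014560016) rim+flange pred
14 (array([129.36144033, 245.58649699]), 498.10641676484374) rim+flange pred
```

View pics/p7.png

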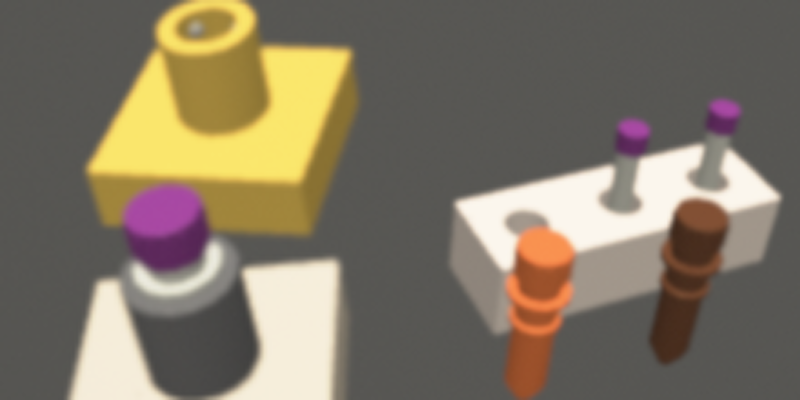

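The tube is home. Its flange lies on the rim, and the cap centre is at row 251.8, where 252.1 is predicted for home and 245.6 for not clicked in. The slim tubes are still in the rack and the decoys are untouched.

```bash
python3 -c "
from plant import bot
print(bot.close_job())"
```

```text
the job is handed in; nothing more can be done
None
```

The wide tube is fully home in the wide holder with its flange on the rim and the gripper clear; both slim tubes are still in the rack, and I handed the job in at about 14 s.

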